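# Set the brake clearance of a flight-case castor

### The arm

A 7-joint arm with a two-finger parallel gripper is mounted at the origin on the work surface. World frame = base frame: x ahead of the robot, y to its left, z up, the work surface at z = 0. Lengths are in m, angles in degrees, forces in N, time in s.
With the tool pointing down it reaches from about 0.425 to 0.95 m from the base axis. Payload 16.7 kg.
Tool frame: the origin (TCP) lies on the centre line of the jaws, within the pads' length; the fingertips stand 19 mm ahead of it and the grasp point (between the pads) is the TCP; z points along the fingers, y is the direction in which the jaws open and shut (so a half turn about z gives the same grasp; the last joint's range is limited). The gripper opens to 94 mm and grips with 3 to 60 N. Pads are 16 mm wide; open, the fingers measure 119 mm over their backs; the gripper's body (75 mm by 177 mm) begins 78 mm behind the grasp point.
Start: joints at [59.387, 24.414, 4.234, 92.017, -1.954, 63.644, -3.845], TCP at [0.253, -0.626, 0.224] pointing down, gripper open.
Joint ranges: [-163.25, 163.25], [-28.42, 122.38], [-70.27, 78.77], [12.13, 141.07], [-58.53, 238.53], [9.26, 117.41], [-156.51, 156.51]. Speed limits (degrees/s): [108.29, 108.29, 136.94, 136.94, 172.46, 172.46, 172.46].

### API

Orientations are given as a 3x3 rotation matrix whose columns are the frame's x, y, z axes.
In Python, from rig import read_state, capture, order, find_in, tip_of gives the robot as it stands. The module is installed in compiled form; this text tells all that it offers.
- The arm moves only by the tool carry_out, never from a script. Its argument "commands" is a list of rows, each an object with "gripper": the closure, from 0 (fully open) to 1 (shut); "travel": the shift along the tool's x, y, z in mm, a list of three; "yaw": the turn about the tool's z in rad. In form: [{"gripper": gripper, "travel": [tx, ty, tz], "yaw": yaw}, ...]. A call has 1 to 5 rows; each row is the pose to reach, as a shift and turn from the pose commanded when the call began, along the tool's axes at that moment; what a row does not reach only later rows make up. A row lasts 1/8 s, in which the tool goes at most 62.5 mm and 10.7 degrees, less where a joint would pass 70% of its speed; a pose out of reach is approached as far as the arm can. A call with a gripper value outside its range is refused whole. The fingers move at their own pace and stop on an object; "newtons" is the grip in N (left out, the last holds). Time passes only in rows, so rows that repeat a pose let the fingers close. It gives the time, the measured TCP pose, the force and the opening at its end, in the units of the state.
- read_state(): the state, without advancing time (a new reading comes with each control period).
- capture(name): name is "side" or "top"; returns a dict with "img" (400x640x3 uint8, red, green, blue), "z_map" (400x640 float32, m along the optical axis (not along the pixel's ray), 0 where there is no reading), "vertical_fov" (degrees; the focal length in pixels is half the picture's height over the tangent of half this angle, whatever the lens; pixels are square), "cx", "cy" (the principal point, pixels), "extrinsics" (4x4, takes a point from camera to world coordinates). Camera axes: x right, y down, z forward; pixel columns grow to the right and rows downward; lengths in m; the calibration is good to about 2 mm. A picture is of the moment at which its call begins.
- order.finish_job(): hands the job in, once; it reports no verdict.
Trained networks look in the newest picture that a camera, given by its name, has taken for a name from the list of things; names that differ only in an ending like _2 or _b are one class to them, and where a whole thing is asked for, a point or a joint stands for the part that bears it (a point fixed in the world has none). Each returns a list of dicts, best first, with "score" (0 to 1); they miss things now and then, are a little off and sometimes report something else, mostly with a low value. They report only what shows in the picture. A call takes as long as a camera call.
- find_in(thing, camera): "extent" ([left, top, right, bottom] in pixels, round what is visible of it).
- tip_of(thing, camera): "location" ([column, row] in pixels: a listed point, or the origin of a listed thing).
The state is a dict: "t": time; "q": joint angles; "joint_vel": joint speeds; "tau": joint torques, N m; "ee_pos": TCP position; "orientation": TCP orientation; "force": force on the tool from outside, world axes, zero at the start; "moment": the same for the moment, N m; "grip_width": opening from 0.0 (shut) to 1.0 (fully open).
Only numpy, scipy, OpenCV 4.12 (cv2) and the standard library are available. Lean on these libraries where they do the work, as an engineer would, in place of code of your own. Each camera call takes 0.05 s, during which the arm holds its last target.

### The job

Set the brake of the castor that has the yellow-handled gauge blade in its gap: turn the black adjusting screw above it clockwise (seen from above) until the brake pad has come down on the blade so that it just drags, not clamped tight; the orange pointer on the screw then stands in the green arc of its dial. Leave the gauge lying in the gap, do not turn the other castor's screw, and let go.

Things in the scene. Friction and masses are not known exactly. Their poses are not given: they have to be found in the camera images.
- screw (a joint): Adjusting screw of the brake with the yellow gauge; vertical axis, rad, 0 to 2.6, grows clockwise seen from above, starts at 0.4 to 0.9, stays where left (friction 0.12 N m). It lowers the pad 5 mm per rad. The sprung pad meets the blade at about 1.4, then squeezes it by 15 N per rad. The blade just drags at 1.5 to 1.95 (green arc on the dial, middle 1.73); from 2.1 it is clamped too tight.
- screw_grip (a point): Grip point on that screw's axis, 215 mm above the table, frame turning with the screw, z up. Black bar 44 mm long along x, 14 mm thick in y, from 24 mm below this point to 10 mm above; orange pointer on top of its -x half; sides free all round. A 40 mm disc lies 24 mm below this point, the 76 mm white dial 30 mm below. Grey bracket fixed to the table, over an upturned castor with 80 mm blue wheel.
- screw_pad: Sprung black rubber brake pad, 30 x 30 x 8 mm, below that screw and above the wheel; origin at the centre of its underside, z up. It comes down as the screw turns; at the start its underside is 2.5 to 5 mm above the blade.
- gauge: Loose gauge lying level in the gap between blue wheel and pad: steel blade 120 x 20 x 4 mm along x, with a yellow handle 45 x 26 x 13 mm on top at the +x end, resting on a small grey shelf on the side away from the robot. Origin at the centre of the blade's underside, z up. It stays there.
- other_screw_pointer (a point): Outer end of the pointer, on top of the bar of the other brake's screw, 21 mm from that screw's axis, 225 mm above the table; the axis lies in this frame's +x direction. That brake is identical but has no gauge in it: leave it alone.

How it is judged:
By the outcome, as a careful person would: the job done as asked, in the order asked, and still so for the second after the job is handed in, with the robot touching nothing.
It also fails if it takes over 32 s, if anything falls off the work surface, if the arm or the gripper's body presses on something with over 40 N, if the wrist force passes 120 N, or if a joint passes its speed limit or range.

## Working session

There is one attempt and no reset: what is moved stays moved. The work goes in short steps, Python scripts to look and compute and a tool call to move; the robot and the scene stay as the last step left them, time stands still between calls to the robot, and variables do not carry over. Pictures are saved under pics/ and viewed, and the job is handed in when it is done.

Besides the shell and the picture viewer there is one more tool, called after "Emit:" by a JSON object that holds its "op" and its "data". carry_out: Moves the arm, as the interface text tells. Its arguments: {"type":"object","properties":{"commands":{"type":"array","items":{"type":"object","properties":{"gripper":{"type":"number"},"travel":{"type":"array","items":{"type":"number"}},"yaw":{"type":"number"}}}},"newtons":{"type":"number"}},"required":["commands"]}

```bash
mkdir -p pics
cat > h.py <<'E'
import numpy as np, cv2
from rig import read_state, capture, order, find_in, tip_of
def snap(n,f):
    c=capture(n); cv2.imwrite('pics/'+f,c['img'][:,:,::-1]); return c
def ray(c,p):
    f=200/np.tan(np.radians(c['vertical_fov']/2)); E=np.array(c['extrinsics'])
    d=E[:3,:3]@np.array([(p[0]-c['cx'])/f,(p[1]-c['cy'])/f,1]); return E[:3,3],d
def atz(c,p,z):
    o,d=ray(c,p); return o+d*(z-o[2])/d[2]
def dep(c,p):
    o,d=ray(c,p); return o+d*c['z_map'][int(round(p[1])),int(round(p[0]))]
E
python3 - <<'E'
from h import *
np.set_printoptions(precision=4,suppress=True)
for n in('top','side'):
    c=snap(n,n+'0.png'); print(n,np.array(c['extrinsics'])[:3,3])
    for t in('screw_grip','gauge','screw_pad','other_screw_pointer'):
        for r in tip_of(t,n)[:3]: print(t,r,atz(c,r['location'],.215 if t=='screw_grip' else .225),dep(c,r['location']))
    for t in ('screw','gauge'):print(find_in(t,n)[:3])
s=read_state();print(s)
E
```

```text
top [ 0.3665 -0.0075  1.2559]
screw_grip {'location': [212.9, 191.6], 'score': 0.64} [0.5495 0.205  0.215 ] [0.5476 0.2027 0.2261]
gauge {'location': [221.6, 178.5], 'score': 0.75} [0.5749 0.1854 0.225 ] [ 0.3665 -0.0075  1.2559]
gauge {'location': [416.8, 210.6], 'score': 0.39} [ 0.5014 -0.2126  0.225 ] [ 0.5015 -0.2127  0.2248]
screw_pad {'location': [417.0, 212.8], 'score': 0.73} [ 0.4969 -0.2128  0.225 ] [ 0.4972 -0.2132  0.223 ]
other_screw_pointer {'location': [418.2, 213.5], 'score': 0.78} [ 0.4955 -0.2152  0.225 ] [ 0.5004 -0.2231  0.1856]
[{'extent': [194.4, 185.3, 223.7, 206.7], 'score': 0.51}]
[{'extent': [215.3, 158.0, 229.7, 180.6], 'score': 0.65}]
side [ 0.1925 -0.3932  0.7991]
screw_grip {'location': [255.2, 128.0], 'score': 0.77} [0.5428 0.2112 0.215 ] [0.5389 0.2046 0.2215]
gauge {'location': [278.1, 153.0], 'score': 0.62} [0.528  0.1168 0.225 ] [0.5889 0.2095 0.1207]
screw_pad {'location': [261.0, 163.0], 'score': 0.55} [0.4893 0.1162 0.225 ] [0.5391 0.2015 0.1288]
other_screw_pointer {'location': [404.1, 282.2], 'score': 0.69} [ 0.5025 -0.2146  0.225 ] [ 0.5021 -0.2149  0.2258]
[{'extent': [247.2, 119.1, 269.4, 148.9], 'score': 0.67}]
[{'extent': [250.6, 136.5, 304.1, 171.6], 'score': 0.61}]
{'t': 0.7, 'q': array([59.3869, 24.4119,  4.2345, 92.0185, -1.9538, 63.6451, -3.8447]), 'joint_vel': array([ 0.0743, -0.0748, -0.076 ,  0.0417,  0.0522,  0.0072,  0.0442]), 'tau': array([  0.001 , -93.5298,   3.6636, -45.4496,  -0.0489,   0.013 ,
         0.0001]), 'ee_pos': array([ 0.2533, -0.6256,  0.2245]), 'orientation': array([[ 0.9269,  0.3753,  0.    ],
       [ 0.3753, -0.9269,  0.0001],
       [ 0.    , -0.0001, -1.    ]]), 'force': array([-0.2558, -0.9381,  0.5865]), 'moment': array([0.0063, 0.0182, 0.007 ]), 'grip_width': 0.9976790254837139}
```

Run:
```python
import cv2,numpy as np
a=cv2.imread('pics/top0.png');b=cv2.imread('pics/side0.png')
A=cv2.resize(a[150:240,160:280],(800,600),interpolation=cv2.INTER_CUBIC)
B=cv2.resize(b[90:210,200:360],(800,600),interpolation=cv2.INTER_CUBIC)
cv2.imwrite('pics/A.png',A);cv2.imwrite('pics/B.png',B)
```

```text
(no output)
```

View pics/top0.png

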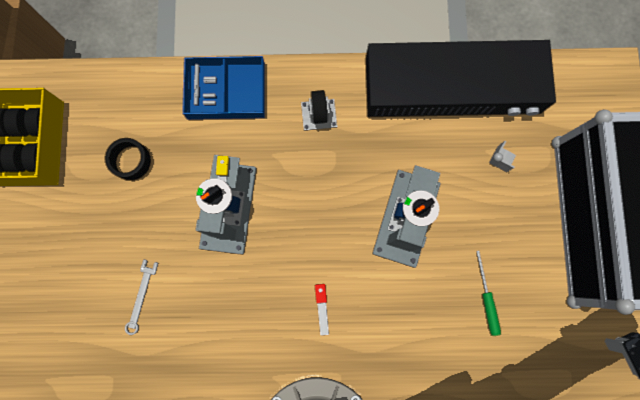

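View pics/side0.png

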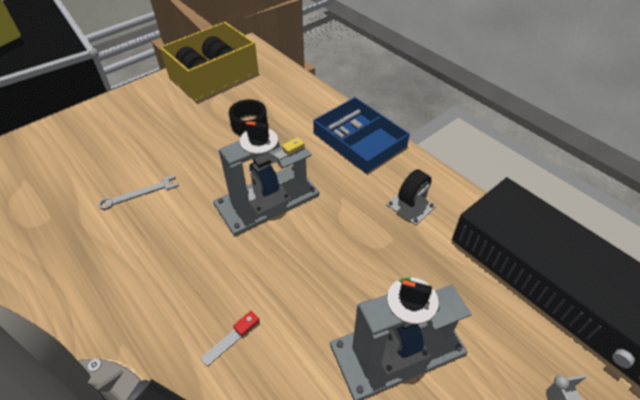

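View pics/A.png

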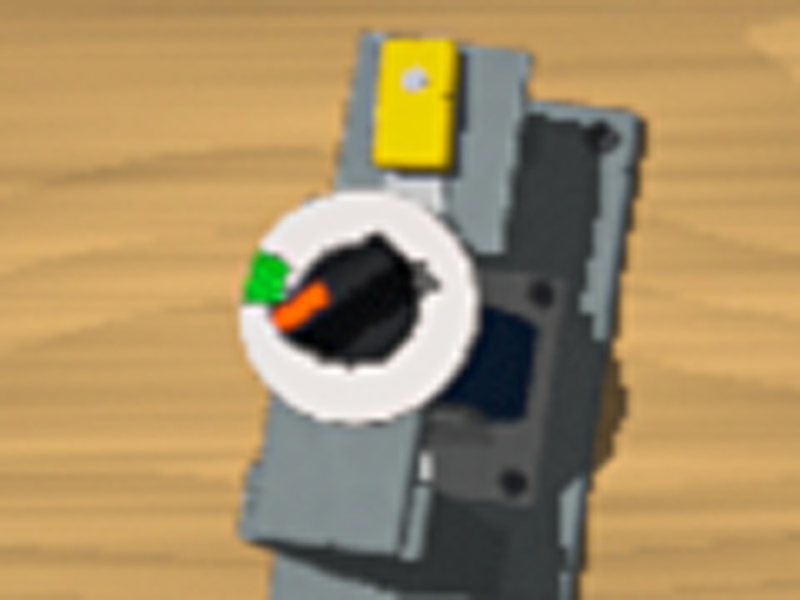

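View pics/B.png

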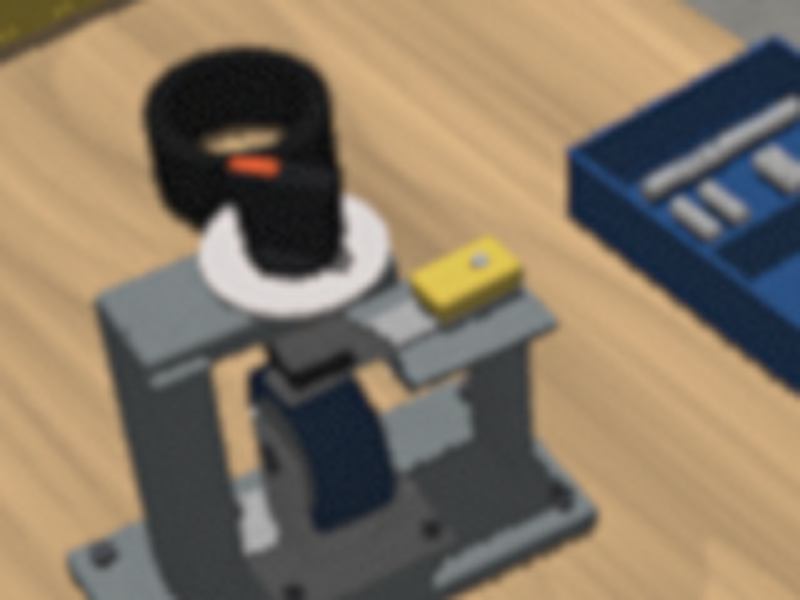

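```bash
cat >> h.py <<'E'
def meas(c,box=(180,165,250,225)):
    x0,y0,x1,y1=box
    im=c['img'][y0:y1,x0:x1].astype(int); r,g,b=im[...,0],im[...,1],im[...,2]
    def pts(m,z):
        v,u=np.nonzero(m); return np.array([atz(c,(x0+a,y0+bb),z) for a,bb in zip(u,v)])
    w=(im.min(2)>190)&(im.max(2)-im.min(2)<25)
    n,l,st,_=cv2.connectedComponentsWithStats(w.astype(np.uint8))
    k=1+np.argmax(st[1:,4]) ; wp=(l==k).astype(np.uint8)
    gm=(g>150)&(r<110)&(b<110); om=(r>180)&(g<140)&(b<80)&(r-g>90)
    cs=cv2.findContours(wp|gm.astype(np.uint8),cv2.RETR_EXTERNAL,cv2.CHAIN_APPROX_NONE)[0]
    h=cv2.convexHull(max(cs,key=cv2.contourArea))[:,0,:]
    P=np.array([atz(c,(x0+a,y0+bb),.186) for a,bb in h])[:,:2]
    e=cv2.fitEllipse(P.astype(np.float32)*1000)
    G=pts(gm,.186)[:,:2];O=pts(om,.225)[:,:2]
    C=np.array(e[0])/1000
    an=lambda v:np.degrees(np.arctan2(v[...,1],v[...,0]))
    vt=np.linalg.svd(O-O.mean(0))[2][0]; vt=vt*np.sign(vt@(O.mean(0)-C))
    return dict(C=C,ax=e[1],G=G.mean(0),O=O.mean(0),gang=an(G.mean(0)-C),oang=an(O.mean(0)-C),osvd=an(vt),no=len(O),ng=len(G))
E
python3 - <<'E'
from h import *
np.set_printoptions(precision=4,suppress=True)
c=capture('top'); print(meas(c))
# depth-based top of bar
v,u=np.mgrid[165:225,180:250]
P=np.array([dep(c,(a,b)) for a,b in zip(u.ravel(),v.ravel())])
for lo,hi in((.205,.235),(.18,.1875)):
    s=P[(P[:,2]>lo)&(P[:,2]<hi)]; print(len(s),s.mean(0),s[:,2].max()); print(np.degrees(cv2.minAreaRect((s[:,:2]*1000).astype(np.float32))[2]),cv2.minAreaRect((s[:,:2]*1000).astype(np.float32)))
E
```

```text
{'C': array([0.5479, 0.2092]), 'ax': (72.03662109375, 80.43417358398438), 'G': array([0.556 , 0.2394]), 'O': array([0.54  , 0.2193]), 'gang': np.float64(74.96886359578747), 'oang': np.float64(127.95081220437699), 'osvd': np.float64(123.73297307176773), 'no': 24, 'ng': 37}
185 [0.5447 0.2093 0.2228] 0.23011709622925558
2061.2743748250905 ((545.7767944335938, 210.238037109375), (14.729068756103516, 43.39205551147461), 35.97602462768555)
732 [0.5296 0.2114 0.1843] 0.1874839918742497
4.036783952789636 ((533.864501953125, 210.70362854003906), (97.1385269165039, 73.20824432373047), 0.0704551711678505)
```

Emit:
{"op": "carry_out", "data": {"commands": [{"travel":[50,-18,-60],"yaw":-0.17,"gripper":0},{"travel":[100,-36,-110],"yaw":-0.34,"gripper":0},{"travel":[150,-54,-136],"yaw":-0.51,"gripper":0},{"travel":[200,-72,-136],"yaw":-0.68,"gripper":0},{"travel":[249,-89,-136],"yaw":-0.85,"gripper":0}], "newtons": 20}}

```text
t: 1.38
ee_pos: [0.4512, -0.4493, 0.3619]
orientation: [[0.325, 0.946, 0.001], [0.946, -0.325, -0.002], [-0.001, 0.002, -1.0]]
force: [1.2, -1.5, -1.4]
grip_width: 1.002
```

```bash
cat >> h.py <<'E'
def plan(x,y,z,ang):
    s=read_state();R=s['orientation'];d=np.array([x,y,z])-s['ee_pos']
    cur=np.degrees(np.arctan2(R[1,1],R[0,1])); dy=(cur-ang+180)%360-180
    print('pos',s['ee_pos'].round(4),'yang',cur.round(1),'t',s['t'],'q',s['q'].round(0)); print('travel',(R.T@d*1000).round(1),'yaw',np.radians(dy).round(3),'tilt',R[:,2].round(4),'F',s['force'].round(1))
E
python3 -c "
from h import *
plan(.58,-.1,.34,36);plan(.546,.2095,.3,36)"
```

```text
pos [ 0.4512 -0.4493  0.3619] yang -19.0 t 1.375 q [ 47.  16. -10.  86.   3.  77.  18.]
travel [372.2   8.2  21.5] yaw -0.959 tilt [ 0.0015 -0.0015 -1.    ] F [ 1.2 -1.5 -1.4]
pos [ 0.4512 -0.4493  0.3619] yang -19.0 t 1.375 q [ 47.  16. -10.  86.   3.  77.  18.]
travel [ 653.9 -124.6   61. ] yaw -0.959 tilt [ 0.0015 -0.0015 -1.    ] F [ 1.2 -1.5 -1.4]
```

Emit:
{"op": "carry_out", "data": {"commands": [{"travel":[62,0,0],"yaw":-0.18},{"travel":[124,0,0],"yaw":-0.36},{"travel":[186,0,0],"yaw":-0.54},{"travel":[248,0,0],"yaw":-0.72},{"travel":[310,0,0],"yaw":-0.9}]}}

```text
schema error: expected keys gripper, travel, yaw
```

```bash
python3 -c "
from h import *
plan(.546,.2095,.3,36)"
```

```text
pos [ 0.4512 -0.4493  0.3619] yang -19.0 t 1.375 q [ 47.  16. -10.  86.   3.  77.  18.]
travel [ 653.9 -124.6   61. ] yaw -0.959 tilt [ 0.0015 -0.0015 -1.    ] F [ 1.2 -1.5 -1.4]
```

Emit:
{"op": "carry_out", "data": {"commands": [{"gripper":0,"travel":[62,0,0],"yaw":-0.18},{"gripper":0,"travel":[124,0,0],"yaw":-0.36},{"gripper":0,"travel":[186,0,0],"yaw":-0.54},{"gripper":0,"travel":[248,0,0],"yaw":-0.72},{"gripper":0,"travel":[310,0,0],"yaw":-0.9}]}}

```text
t: 2.0
ee_pos: [0.5525, -0.1559, 0.3608]
orientation: [[-0.539, 0.842, 0.001], [0.842, 0.539, -0.0], [-0.001, 0.0, -1.0]]
force: [0.4, 0.0, 0.6]
grip_width: 0.998
```

```bash
python3 -c "
from h import *
plan(.546,.2095,.3,36)"
```

```text
pos [ 0.5525 -0.1559  0.3608] yang 32.6 t 2.0 q [ 32.  11. -26.  94.   5.  76.  37.]
travel [311.2 191.6  60.6] yaw -0.059 tilt [ 6.e-04 -4.e-04 -1.e+00] F [0.4 0.  0.6]
```

Emit:
{"op": "carry_out", "data": {"commands": [{"gripper":0,"travel":[50,31,0],"yaw":-0.06},{"gripper":0,"travel":[100,62,0],"yaw":-0.06},{"gripper":0,"travel":[150,93,0],"yaw":-0.06},{"gripper":0,"travel":[200,124,0],"yaw":-0.06},{"gripper":0,"travel":[250,154,0],"yaw":-0.06}]}}

```text
t: 2.62
ee_pos: [0.5484, 0.1376, 0.3608]
orientation: [[-0.584, 0.812, 0.001], [0.812, 0.584, -0.0], [-0.0, 0.0, -1.0]]
force: [0.6, -1.2, 0.3]
grip_width: 1.002
```

```bash
python3 -c "
from h import *
plan(.546,.2095,.3,36)"
```

```text
pos [0.5484 0.1376 0.3608] yang 35.7 t 2.625 q [ 11.  12. -37.  94.   7.  76.   8.]
travel [59.8 40.  60.7] yaw -0.005 tilt [ 7.e-04 -1.e-04 -1.e+00] F [ 0.6 -1.2  0.3]
```

Emit:
{"op": "carry_out", "data": {"commands": [{"gripper":0,"travel":[30,20,20],"yaw":0},{"gripper":0,"travel":[60,40,60],"yaw":0},{"gripper":0.3,"travel":[60,40,100],"yaw":0},{"gripper":0.3,"travel":[60,40,100],"yaw":0}]}}

```text
t: 3.12
ee_pos: [0.5448, 0.2073, 0.2583]
orientation: [[-0.585, 0.811, -0.004], [0.811, 0.585, -0.001], [0.001, -0.004, -1.0]]
force: [-0.4, -0.0, 0.9]
grip_width: 0.825
```

```bash
python3 -c "
from h import *
plan(.546,.2095,.217,36)
for n in('top','side'):
    c=snap(n,n+'1.png')
    r=tip_of('screw_grip',n)[:2]; print(r,[atz(c,a['location'],.215) for a in r])
a=cv2.imread('pics/top1.png')[140:240,150:283];b=cv2.imread('pics/side1.png')[60:180,180:340]
cv2.imwrite('pics/C.png',np.vstack([cv2.resize(a,(400,300)),cv2.resize(b,(400,300))]))
"
```

```text
pos [0.5448 0.2073 0.2583] yang 35.8 t 3.125 q [  4.  18. -39. 100.  12.  66.  -2.]
travel [ 1.   2.4 41.3] yaw -0.004 tilt [-0.0042 -0.0014 -1.    ] F [-0.4 -0.   0.9]
[{'location': [416.1, 213.0], 'score': 0.54}] [array([ 0.49782683, -0.2129493 ,  0.215     ])]
[{'location': [257.4, 127.5], 'score': 0.67}, {'location': [402.5, 280.1], 'score': 0.6}] [array([0.54688234, 0.20966311, 0.215     ]), array([ 0.5087162, -0.2075916,  0.215    ])]
```

View pics/C.png

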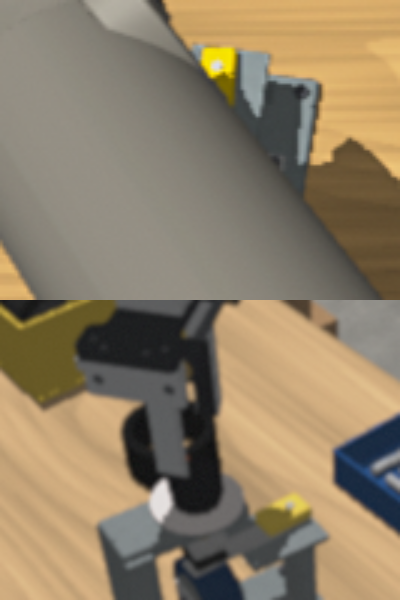

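Emit:
{"op": "carry_out", "data": {"commands": [{"gripper":0.3,"travel":[0,1,20],"yaw":0},{"gripper":0.3,"travel":[0,1,42],"yaw":0},{"gripper":0.3,"travel":[0,1,42],"yaw":0}]}}

```text
t: 3.7
ee_pos: [0.5463, 0.2079, 0.2171]
orientation: [[-0.584, 0.812, -0.002], [0.812, 0.584, -0.001], [0.001, -0.002, -1.0]]
force: [0.3, -0.8, 0.3]
grip_width: 0.699
```

```bash
python3 -c "
from h import *
plan(.5465,.2095,.217,36)
"
```

```text
pos [0.5463 0.2079 0.2171] yang 35.7 t 3.7 q [  3.  21. -38. 102.  14.  62.  -4.]
travel [1.2 1.2 0.1] yaw -0.005 tilt [-2.2e-03 -8.0e-04 -1.0e+00] F [ 0.3 -0.8  0.3]
```

Emit:
{"op": "carry_out", "data": {"commands": [{"gripper":0.7,"travel":[1,1,0],"yaw":0},{"gripper":1,"travel":[1,1,0],"yaw":0},{"gripper":1,"travel":[1,1,0],"yaw":0},{"gripper":1,"travel":[1,1,0],"yaw":0},{"gripper":1,"travel":[1,1,0],"yaw":0}], "newtons": 25}}

```text
t: 4.32
ee_pos: [0.5471, 0.2099, 0.2186]
orientation: [[-0.584, 0.812, 0.0], [0.812, 0.584, 0.0], [-0.0, 0.0, -1.0]]
force: [1.0, -0.2, -0.2]
grip_width: 0.201
```

```bash
python3 -c "
from h import *
plan(.5465,.2095,.217,-15)
print(read_state()['grip_width'],read_state()['moment'])
"
```

```text
pos [0.5471 0.2099 0.2186] yang 35.8 t 4.325 q [  3.  21. -38. 102.  14.  62.  -4.]
travel [ 0.  -0.8  1.6] yaw 0.886 tilt [ 1.e-04  1.e-04 -1.e+00] F [ 1.  -0.2 -0.2]
0.20092161113209206 [ 0.0023416  -0.12189222 -0.03578433]
```

Still closing (19 mm); let it finish.

Emit:
{"op": "carry_out", "data": {"commands": [{"gripper":1,"travel":[0,0,1],"yaw":0},{"gripper":1,"travel":[0,0,1],"yaw":0},{"gripper":1,"travel":[0,0,1],"yaw":0}]}}

```text
t: 4.7
ee_pos: [0.5464, 0.2093, 0.2181]
orientation: [[-0.584, 0.812, -0.001], [0.812, 0.584, -0.002], [-0.001, -0.002, -1.0]]
force: [-9.1, -6.7, 16.0]
grip_width: 0.146
```

```bash
python3 -c "
from h import *
plan(.5465,.2095,.217,-15)
print(read_state()['grip_width'],read_state()['moment'])
c=snap('side','side2.png');cv2.imwrite('pics/D.png',cv2.resize(c['img'][60:180,180:340,::-1],(800,600)))
"
```

```text
pos [0.5464 0.2093 0.2181] yang 35.7 t 4.7 q [  3.  21. -38. 102.  14.  62.  -4.]
travel [0.1 0.3 1.1] yaw 0.886 tilt [-0.0012 -0.0016 -1.    ] F [-9.1 -6.7 16. ]
0.14623932615248803 [-1.54906085  2.35287362  0.12978476]
```

View pics/D.png

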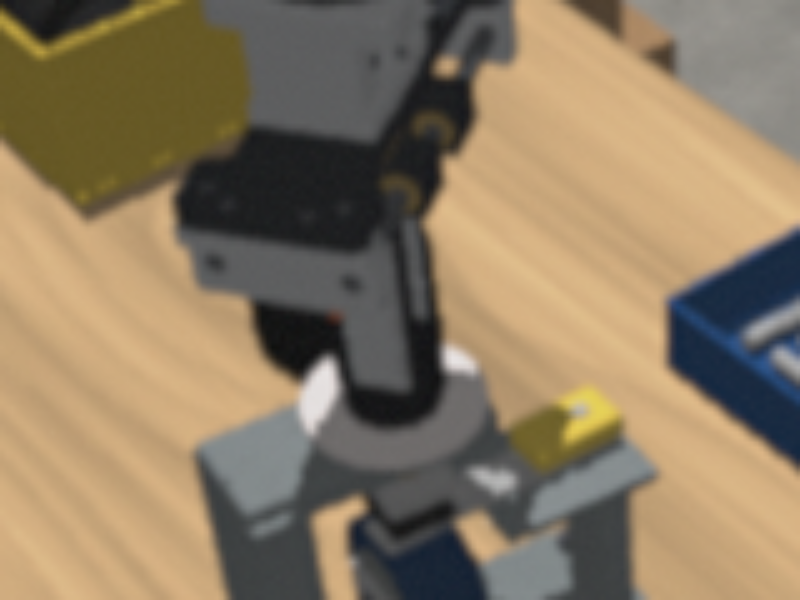

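Emit:
{"op": "carry_out", "data": {"commands": [{"gripper":1,"travel":[0,0,-1],"yaw":0.1},{"gripper":1,"travel":[0,0,-1],"yaw":0.22},{"gripper":1,"travel":[0,0,-1],"yaw":0.34},{"gripper":1,"travel":[0,0,-1],"yaw":0.46},{"gripper":1,"travel":[0,0,-1],"yaw":0.58}]}}

```text
t: 5.38
ee_pos: [0.5456, 0.209, 0.2182]
orientation: [[-0.04, 0.999, -0.003], [0.999, 0.04, -0.002], [-0.002, -0.003, -1.0]]
force: [-11.2, -5.7, 7.1]
grip_width: 0.146
```

```bash
python3 -c "
from h import *
plan(.5465,.2095,.2175,-15)
print(read_state()['grip_width'],read_state()['moment'])
"
```

```text
pos [0.5456 0.209  0.2182] yang 2.3 t 5.375 q [ -1.  19. -32. 103.  11.  62. -35.]
travel [0.5 0.9 0.7] yaw 0.302 tilt [-0.003  -0.0021 -1.    ] F [-11.2  -5.7   7.1]
0.14588879228873092 [-1.43101925  2.66268298  0.12458654]
```

Emit:
{"op": "carry_out", "data": {"commands": [{"gripper":1,"travel":[0,-0.5,0],"yaw":0.1},{"gripper":1,"travel":[0,-0.5,0],"yaw":0.2},{"gripper":1,"travel":[0,-0.5,0],"yaw":0.3},{"gripper":1,"travel":[0,-0.5,0],"yaw":0.3}]}}

```text
t: 5.88
ee_pos: [0.5452, 0.209, 0.2182]
orientation: [[0.255, 0.967, -0.003], [0.967, -0.255, -0.002], [-0.003, -0.002, -1.0]]
force: [-10.0, -4.9, 6.5]
grip_width: 0.149
```

```bash
python3 -c "
from h import *
plan(.5465,.2095,.2175,-15)
print(read_state()['grip_width'],read_state()['moment'])
c=snap('side','side3.png');cv2.imwrite('pics/E.png',cv2.resize(c['img'][60:180,180:340,::-1],(800,600)))
"
```

```text
pos [0.5452 0.209  0.2182] yang -14.8 t 5.875 q [ -4.  19. -29. 103.  10.  61. -51.]
travel [0.8 1.2 0.7] yaw 0.004 tilt [-0.0028 -0.002  -1.    ] F [-10.   -4.9   6.5]
0.14925455965346768 [-1.35585577  2.43206608 -0.12997562]
```

View pics/E.png

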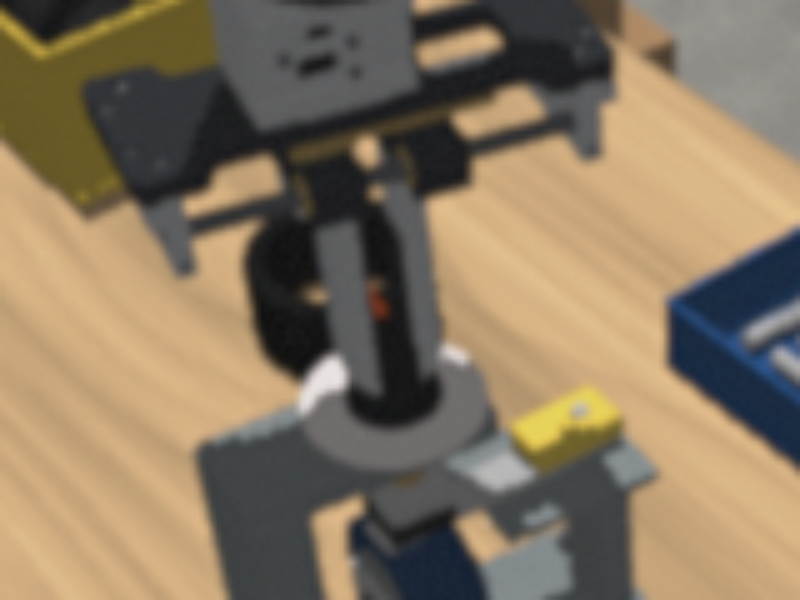

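Pointer followed (orange at about (378,300) in the crop, between the fingers). Open, rise and back away to see the dial.

Emit:
{"op": "carry_out", "data": {"commands": [{"gripper":0.6,"travel":[0,0,0],"yaw":0},{"gripper":0.6,"travel":[0,0,0],"yaw":0},{"gripper":0.6,"travel":[0,0,0],"yaw":0},{"gripper":0.6,"travel":[0,0,0],"yaw":0}]}}

```text
t: 6.42
ee_pos: [0.5467, 0.2099, 0.2185]
orientation: [[0.253, 0.967, 0.0], [0.967, -0.253, 0.0], [0.0, 0.0, -1.0]]
force: [-0.0, 0.3, 0.3]
grip_width: 0.399
```

Emit:
{"op": "carry_out", "data": {"commands": [{"gripper":0.6,"travel":[0,0,-30],"yaw":0},{"gripper":0.6,"travel":[0,0,-80],"yaw":0},{"gripper":0.6,"travel":[0,0,-120],"yaw":0},{"gripper":0.6,"travel":[-60,0,-120],"yaw":0},{"gripper":0.6,"travel":[-120,0,-120],"yaw":0}]}}

```text
t: 7.05
ee_pos: [0.5158, 0.0928, 0.3388]
orientation: [[0.252, 0.968, 0.001], [0.968, -0.252, 0.0], [0.001, 0.001, -1.0]]
force: [1.3, -0.6, -0.4]
grip_width: 0.4
```

Emit:
{"op": "carry_out", "data": {"commands": [{"gripper":0.6,"travel":[-60,0,0],"yaw":0},{"gripper":0.6,"travel":[-120,0,0],"yaw":0},{"gripper":0.6,"travel":[-120,0,0],"yaw":0}]}}

```text
t: 7.42
ee_pos: [0.4849, -0.0267, 0.3387]
orientation: [[0.26, 0.966, 0.0], [0.966, -0.26, -0.001], [-0.001, 0.001, -1.0]]
force: [0.1, 0.8, -0.9]
grip_width: 0.4
```

```bash
python3 -c "
from h import *
plan(.5465,.2095,.2175,-15)
c=snap('top','top4.png')
try: print(meas(c))
except Exception as e: print(e)
d=snap('side','side4.png')
cv2.imwrite('pics/F.png',np.vstack([cv2.resize(c['img'][150:240,160:280,::-1],(400,300)),cv2.resize(d['img'][90:210,200:360,::-1],(400,300))]))
"
```

```text
pos [ 0.4849 -0.0267  0.3387] yang -15.0 t 7.425 q [ 16.   2. -21. 106.   1.  72. -20.]
travel [244.2  -1.9 121. ] yaw -0.001 tilt [ 4.0e-04 -1.2e-03 -1.0e+00] F [ 0.1  0.8 -0.9]
{'C': array([0.54814075, 0.20931567]), 'ax': (72.6795654296875, 81.22245025634766), 'G': array([0.5556384, 0.2427833]), 'O': array([0.54951497, 0.22161042]), 'gang': np.float64(77.37268561714912), 'oang': np.float64(83.62236166543694), 'osvd': np.float64(73.07077802121438), 'no': 28, 'ng': 15}
```

View pics/F.png

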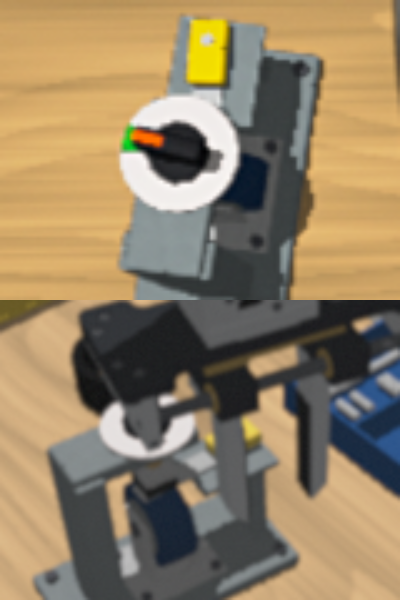

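```bash
python3 -c "
from h import *
c=capture('top')
a=cv2.imread('pics/top0.png')[185:230,395:445].astype(int);b=c['img'][185:230,395:445,::-1].astype(int)
print('other diff',abs(a-b).mean(), read_state()['force'].round(1))
print(order.finish_job())"
```

```text
other diff 7.374518518518519 [-0.4  0.1 -0.7]
the job is handed in; nothing more can be done
None
```

```bash
python3 -c "
import cv2,numpy as np
cv2.imwrite('pics/G.png',np.hstack([cv2.resize(cv2.imread('pics/top%d.png'%i)[185:230,395:445],(400,360)) for i in(0,4)]))"
```

```text
(no output)
```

View pics/G.png

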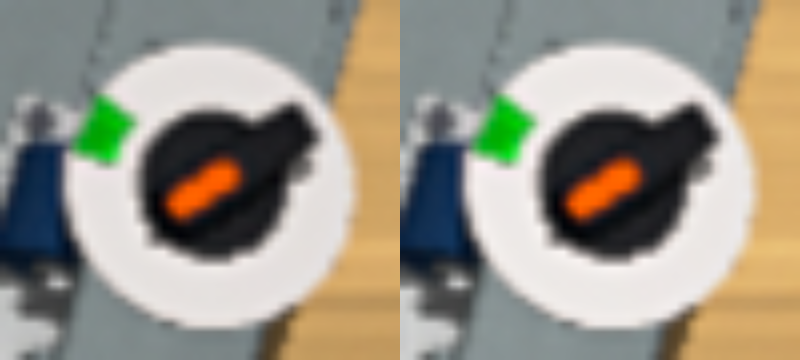

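I turned the adjusting screw above the yellow gauge about 50° clockwise, opened the gripper, backed the arm away and handed the job in. It took about 7.5 s.

- **Pointer:** the last top picture shows the orange pointer inside the green arc. I measured it at about 73–84°, depending on method, against an arc middle of about 72–77°. My best estimate is 4° from the middle, and the arc reaches about 13° each side. I did not check the pad's contact with the blade separately.
- **Gauge and other castor:** the gauge still lies in the gap. A pixel comparison of the other castor's screw before and after differed slightly (mean 7.4 of 255). Viewed side by side, its pointer is in the same place, so I put the difference down to noise or lighting.
- **Robot:** clear of everything at hand-in, with wrist force near zero. Wrist force peaked at about 20 N among the readings I took.

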